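# Pack the parts cases in a row and close the bookend

### The job

Line up the parts cases on the little bench shelf: stand the medium case beside the tall one that is already there and the low one after it, so that the heights step down towards the bookend, all square to the shelf and with their ends in line with one another, midway across the board. Then slide the bookend along its rails until the whole row is packed snug against the shelf's fixed end, and leave the other things on the bench where they are.

Things in the scene. Friction and masses are not known exactly. Their poses are not given: they have to be found in the camera images.
- shelf: Low plywood bench shelf, fixed to the bench: board 150 deep (x) by 420 long (y), its top 40 above the bench. Origin: centre of its underside at bench level; y along the row, x across the board, away from the robot. At the +y end stands the fixed end plate, 150 mm above the bench, its inner face at y = +190 mm. The bookend stands near the -y end.
- bookend_face (a point): Centre of the bookend's inner face (the face towards the row), 46 mm above the board. The bookend is an upright aluminium plate 130 wide (x), 12 thick, its top 91 mm above the board; its outer face lies 12 mm to the shelf's -y side of this point. Nothing stands behind its outer face. Axes as the shelf's.
- bookend (a joint): How far the bookend has slid towards the fixed end, in m: at 0 its inner face is at y = -170 mm of the shelf, and it grows towards +y up to 0.25. It slides with about 1.5 N of friction (pushing the row along adds up to about 8 N) and stays where it is left.
- case_tall_grip (a point): The tall grey plastic parts case, already on the shelf near the fixed end, not quite touching it: body 110 long (x), 56 thick (y), 110 high, with a raised grip bar on top: bar 80 along x, 16 thick (y), 14 high, its middle 138 above the underside of the case, on two posts 60 apart that leave 21 free under the bar. Origin: centre of the grip bar; x along the bar and the case's length, z up; the case looks the same from both ends.
- case_mid_grip (a point): The medium grey plastic parts case, standing on the bench: body 110 long (x), 56 thick (y), 90 high, with a raised grip bar on top: bar 80 along x, 16 thick (y), 14 high, its middle 118 above the underside of the case, on two posts 60 apart that leave 21 free under the bar. Origin: centre of the grip bar; x along the bar and the case's length, z up; the case looks the same from both ends. About 0.2 kg.
- case_low_grip (a point): The low grey plastic parts case, standing on the bench: body 110 long (x), 56 thick (y), 70 high, with a raised grip bar on top: bar 80 along x, 16 thick (y), 14 high, its middle 98 above the underside of the case, on two posts 60 apart that leave 21 free under the bar. Origin: centre of the grip bar; x along the bar and the case's length, z up; the case looks the same from both ends. About 0.2 kg.
- fan: Small black desk fan, 165 high, foot 90 across; a bystander, to be left alone. Origin at its underside.
- cup: Dark metal pencil cup, 76 across, 100 high; a bystander, to be left alone. Origin at its underside.
- jar: Clear jar with a white lid, 64 across, 85 high; a bystander, to be left alone. Origin at its underside.

How it is judged:
By the outcome, as a careful person would: the job done as asked, in the order asked, and still so for the second after the job is handed in, with the robot touching nothing.
It also fails if it takes over 72 s, if anything falls off the work surface, if the arm or the gripper's body presses on something with over 40 N, if the wrist force passes 120 N, or if a joint passes its speed limit or range.

### The arm

A 7-joint arm with a two-finger parallel gripper is mounted at the origin on the work surface. World frame = base frame: x ahead of the robot, y to its left, z up, the work surface at z = 0. Lengths are in m, angles in rad, forces in N, time in s.
With the tool pointing down it reaches from about 0.4 to 0.9 m from the base axis. Payload 5.5 kg.
Tool frame: the origin (TCP) lies midway between the tips of the shut fingers; the grasp point (between the pads) lies 19 mm behind it (manip.grip_depth is the distance from the TCP to the grasp point, in m); z points along the fingers, y is the line along which they close (so a half turn about z gives the same grasp; the last joint's range is limited). The gripper opens to 92 mm and grips with 3 to 60 N. Pads are 19 mm wide; open, the fingers measure 130 mm over their backs; the gripper's body (75 mm by 190 mm) begins 47 mm behind the grasp point.
Start: joints at [1.497, 0.501, -0.427, 1.55, 0.221, 1.138, -0.21], TCP at [0.215, -0.613, 0.227] pointing down, gripper open.
Joint ranges: [-2.88, 2.88], [-0.31, 2.03], [-1.54, 1.56], [0.2, 2.42], [-1.41, 4.55], [0.19, 2.02], [-2.57, 2.57]. Speed limits (rad/s): [2.57, 2.57, 3.14, 3.14, 3.14, 3.14, 3.14].

### API

Orientations are given as a unit quaternion [x, y, z, w].
In Python, from bench import manip, effector, viewer gives the robot as it stands. Calls block until the motion is done:
- manip.move_pose(position, orientation): joint-space move of the TCP to a pose.
- manip.servo_line(position, ori=None, vel=0.15): straight line of the TCP; ori=None keeps the orientation; vel is the mean speed in m/s.
- manip.movej(angles): joint-space move.
- effector.open_jaws() and effector.close(f_grip=None): open the fingers fully, or close them until they stop; f_grip is the grip in N (None keeps the last).
- manip.sleep(seconds).
- manip.solve_ik(position, orientation): joint angles nearest the present ones, or None.
- viewer.get_image(name): name is "scene" or "top"; returns the picture (480x640x3 uint8, red, green, blue); there is no depth.
- viewer.get_calibration(name): a dict with "vfov" (degrees; the focal length in pixels is half the picture's height over the tangent of half this angle, whatever the lens; pixels are square), "cx", "cy" (the principal point, pixels), "dist_coeffs" ([k1, k2, p1, p2, k3] as OpenCV has them; the pictures are not rectified), "eye" and "attitude" of the camera in the world. Camera axes: x right, y down, z forward; pixel columns grow to the right and rows downward; lengths in m; the calibration is good to about 2 mm. A picture is of the moment at which its call begins. get_calibration takes no time and is no camera call.
A pose or a line that the arm cannot do raises manip.PlanningError and nothing moves.
- manip.hand_in(): hands the job in; it is judged then, once.
Readings, each from a call of its own:
- manip.current_clock(): time.
- manip.current_q(): joint angles.
- manip.current_joint_velocities(): joint speeds.
- manip.current_tau(): joint torques, N m.
- manip.current_tool_pos(): TCP position.
- manip.current_tcp_rot(): TCP orientation.
- manip.current_force(): force on the tool from outside, world axes, zero at the start.
- manip.current_wrist_torque(): the same for the moment, N m.
- manip.current_finger_gap(): finger opening in m.
- manip.current_gripper_force(): force on a finger pad.
Only numpy, scipy, OpenCV 4.12 (cv2) and the standard library are available. Lean on these libraries where they do the work, as an engineer would, in place of code of your own. Each camera call takes 0.05 s, during which the arm holds its last target. There are 200 camera calls.

## Working session

There is one attempt and no reset: what is moved stays moved. The work goes in short steps, each a Python script; the robot and the scene stay as the last script left them, time stands still between calls to the robot, and variables do not carry over. Pictures are saved under pics/ and viewed, at most 10 in all, crops included, and the job is handed in when it is done.

```bash
ls; mkdir -p pics
python3 - <<'E'
from bench import manip, effector, viewer
import cv2
for n in("scene","top"):
    cv2.imwrite(f"pics/{n}0.png",viewer.get_image(n)[:,:,::-1]); print(viewer.get_calibration(n))
print(manip.current_tcp_rot(),manip.current_clock(),manip.grip_depth)
E
```

```text
pics
{'vfov': 51.293443725867746, 'cx': 314.07229751484783, 'cy': 241.98577658055424, 'dist_coeffs': array([-0.06539658,  0.        ,  0.        ,  0.        ,  0.        ]), 'eye': array([1.24060624, 0.07366181, 1.04494245]), 'attitude': array([ 0.61260684,  0.71408974, -0.25318733, -0.22513303])}
{'vfov': 52.511927624689086, 'cx': 322.9658183548182, 'cy': 246.1561848174043, 'dist_coeffs': array([-0.02970799,  0.        ,  0.        ,  0.        ,  0.        ]), 'eye': array([ 0.41445133, -0.01648064,  1.01938766]), 'attitude': array([-0.69645998,  0.71572039, -0.03952035,  0.0335554 ])}
[ 9.85847915e-01  1.67639827e-01 -1.07328351e-04 -8.74581102e-04] 0.1 0.0188
```

View pics/scene0.png

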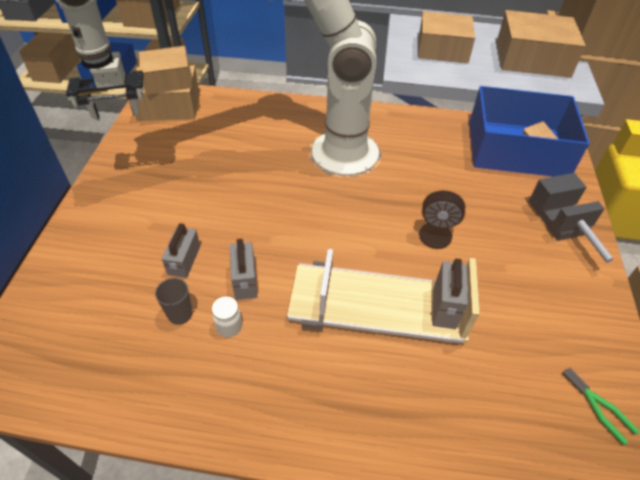

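View pics/top0.png

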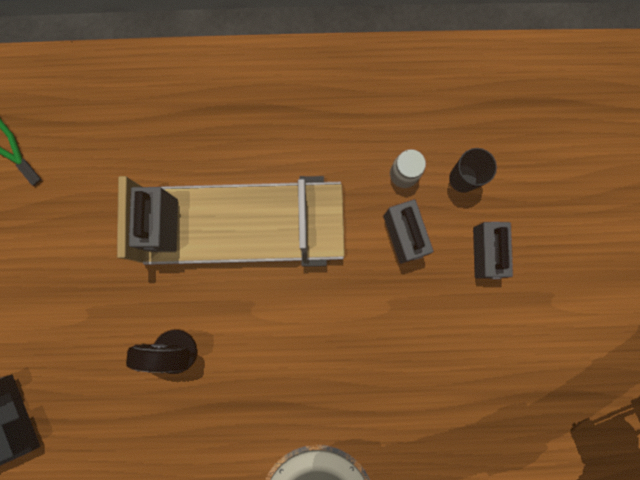

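The top view has the shelf at (120–345, 180–265), with the tall case at (150,218) and the bookend at (303,220). The two loose cases are at (408,231) and (494,250), near the jar (410,165) and the cup (475,170). In the scene view the loose cases are at (242,270) and (180,250). I'll enlarge crops to pick thresholds.

Run:
```python
import cv2,numpy as np
t=cv2.imread("pics/top0.png");s=cv2.imread("pics/scene0.png")
r=lambda im,x,y,w,h,k:cv2.resize(im[y:y+h,x:x+w],(w*k,h*k),interpolation=cv2.INTER_CUBIC)
a=np.hstack([r(t,110,170,80,100,5),r(t,380,190,80,100,5)][:2])
b=r(t,380,200,150,90,5)
g=lambda im:cv2.convertScaleAbs(im,alpha=1.8,beta=10)
cv2.imwrite("pics/c1.png",g(np.vstack([np.hstack([r(t,110,170,80,90,3),r(t,380,195,150,90,3)]),np.hstack([r(s,425,250,80,90,3),r(s,150,215,150,90,3)])])))
```

```text
(no output)
```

View pics/c1.png

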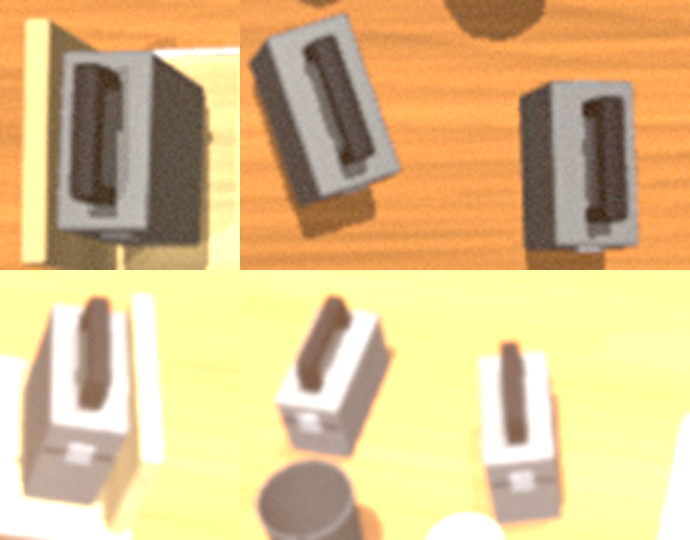

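The light-grey top faces separate cleanly from the darker sides in both views: tall at (150,217), yawed case at (408,230), straight case at (494,250). I'll segment those faces and cast them onto candidate heights.

```bash
cat > h.py <<'E'
import cv2,numpy as np
from scipy.spatial.transform import Rotation as R
from bench import manip, effector, viewer
def cast(n,px,z):
    c=viewer.get_calibration(n); f=240/np.tan(np.radians(c["vfov"])/2)
    K=np.array([[f,0,c["cx"]],[0,f,c["cy"]],[0,0,1]])
    u=cv2.undistortPoints(np.float64(px).reshape(-1,1,2),K,c["dist_coeffs"])[:,0]
    d=R.from_quat(c["attitude"]).apply(np.c_[u,np.ones(len(u))]); e=c["eye"]
    return (e+d*((z-e[2])/d[:,2])[:,None])[:,:2]
def face(im,box,lo,hi,smax):
    "pixels of the largest blob with value lo..hi and saturation below smax in box x,y,w,h"
    x,y,w,h=box; hs=cv2.cvtColor(im,cv2.COLOR_RGB2HSV)[y:y+h,x:x+w]
    m=cv2.inRange(hs,(0,0,lo),(180,smax,hi))
    cs=cv2.findContours(m,cv2.RETR_EXTERNAL,cv2.CHAIN_APPROX_NONE)[0]
    c=max(cs,key=cv2.contourArea)[:,0]
    return c+[x,y]
def rect(p):
    "centre, long, short (mm), direction of long side (deg, about world x)"
    c,(w,h),a=cv2.minAreaRect(np.float32(p*1000)); 
    if w<h: w,h,a=h,w,a+90
    return np.round(c,1),round(w,1),round(h,1),round((a+90)%180-90,2)
E
python3 - <<'E'
from h import *
rd=lambda n:cv2.cvtColor(cv2.imread(n),cv2.COLOR_BGR2RGB)
t=rd("pics/top0.png");s=rd("pics/scene0.png")
for x,y in((132,215),(157,217),(170,220),(399,226),(410,225),(487,250),(385,235),(230,220),(230,186),(303,215)): print((x,y),cv2.cvtColor(t[y:y+1,x:x+1],cv2.COLOR_RGB2HSV)[0,0],end=" ")
print()
for n,bt,bs,zs in(("tall",(126,180,60,80),(430,255,50,60),(.15,)),("A",(380,195,55,75),(225,235,35,50),(.09,.07)),("B",(470,215,45,70),(160,220,45,48),(.09,.07))):
    ft=face(t,bt,62,150,75); fs=face(s,bs,90,170,75)
    print(n,cv2.boundingRect(ft),cv2.boundingRect(fs))
    for z in zs: print("  ",z,rect(cast("top",ft,z)),rect(cast("scene",fs,z)))
hs=cv2.cvtColor(t,cv2.COLOR_RGB2HSV); m=cv2.inRange(hs,(12,30,140),(35,150,255)); m[:, :190]=0; m[:,297:]=0
# board long edges: columns' first/last board pixel
for nm,z in(("board",.04),):
    P=[(x,np.where(m[170:280,x])[0][[0,-1]]+170) for x in range(195,295,4)]
    for k in(0,1):
        q=cast("top",[(x,v[k]) for x,v in P],z); print(nm,k,P[0][1][k],np.polyfit(q[:,1]-.2,q[:,0],1))
m2=cv2.inRange(hs,(12,30,140),(35,150,255))[195:255,310:370]; print("board -y end px",[310+np.where(r)[0][-1] for r in m2[::6]], cast("top",[(310+np.where(r)[0][-1]+.5,195+6*i) for i,r in enumerate(m2[::6])],.04)[:,1])
E
```

```text
(132, 215) [21 19 93] (157, 217) [ 17  18 100] (170, 220) [18 85 51] (399, 226) [ 23  23 102] (410, 225) [ 8 81 38] (487, 250) [13 18 97] (385, 235) [ 15 173 149] (230, 220) [ 19 114 184] (230, 186) [ 17  33 163] (303, 215) [ 15  14 180] 
tall (129, 187, 36, 60) (434, 262, 35, 53)
   0.15 (array([567.5, 293.6]), 108.2, 61.5, -1.65) (array([589.9, 291.2]), 148.5, 69.9, -5.32)
A (389, 200, 44, 61) (230, 243, 26, 42)
   0.09 (array([ 537.6, -195.6]), 110.2, 55.0, 16.49) (array([ 550.8, -192.8]), 127.1, 55.9, 16.62)
   0.07 (array([ 540.2, -199.5]), 112.5, 56.2, 16.49) (array([ 536.4, -198.4]), 129.7, 57.0, 16.62)
B (483, 222, 30, 57) (162, 229, 35, 39)
   0.09 (array([ 494.6, -362.5]), 108.7, 53.1, -1.44) (array([ 526.4, -358.7]), 127.9, 57.7, -4.61)
   0.07 (array([ 496.3, -370. ]), 111.0, 54.2, -1.44) (array([ 511.5, -367.8]), 130.6, 58.9, -4.61)
board 0 188 [-0.01293575  0.64792215]
board 1 260 [0.0008133  0.49446321]
board -y end px [np.int64(341), np.int64(342), np.int64(342), np.int64(342), np.int64(342), np.int64(342), np.int64(343), np.int64(343), np.int64(343), np.int64(343)] [-0.06700722 -0.06865533 -0.06825728 -0.06786069 -0.06746553 -0.06707181
 -0.06871077 -0.06831719 -0.06792502 -0.06753422]
```

```bash
cat >> h.py <<'E'
def down(a): return [np.cos(a/2),np.sin(a/2),0,0]
D=manip.grip_depth
def edge(gray,pts,step,sgn=0):
    "subpixel strongest gradient along step(+-) from each start pt"
    out=[]
    for p in pts:
        k=np.arange(-7,7.01,.25); q=np.float32([np.array(p)+np.array(step)*i for i in k])
        v=cv2.remap(gray,q[:,0].copy(),q[:,1].copy(),cv2.INTER_LINEAR)[:,0]; g=np.gradient(cv2.GaussianBlur(v.reshape(-1,1),(1,9),0)[:,0])
        i=np.argmax(g*sgn if sgn else abs(g)); out.append(q[i])
    return np.array(out)
E
python3 - <<'E'
from h import *
t=cv2.cvtColor(cv2.imread("pics/top0.png"),cv2.COLOR_BGR2RGB)
b=np.float32(t[:,:,2])   # blue: white rail/plywood against orange bench
print("top col",t[180:194,240,2],"bottom col",t[254:272,240,2],"row end",t[222,334:350,2],"row plate",t[222,112:140,2])
for nm,pts,st,sg,z in(("far",[(x,184) for x in range(180,290,5)],(0,1),1,.04),("near",[(x,263) for x in range(185,290,5)],(0,1),-1,.04)):
    q=cast("top",edge(b,pts,st,sg),z); f=np.polyfit(q[:,1]-.142,q[:,0],1); print(nm,f,np.std(q[:,0]-np.polyval(f,q[:,1]-.142)))
q=cast("top",edge(b,[(343,y) for y in range(195,255,4)],(1,0),-1),.04); print("end",np.polyfit(q[:,0]-.57,q[:,1],1))
q=cast("top",edge(b,[(129,y) for y in range(183,187)],(1,0),0),.15); print("plate",q)
a=np.radians(16.5); p=[.5376,-.1956]
manip.move_pose([*p,.22],down(a)); manip.servo_line([*p,.118-D],vel=.2)
effector.close(25); print("gap",manip.current_finger_gap(),manip.current_gripper_force())
manip.servo_line([*p,.28],vel=.2); print(manip.current_tool_pos(),manip.current_finger_gap(),manip.current_force(),manip.current_clock())
cv2.imwrite("pics/top1.png",viewer.get_image("top")[:,:,::-1])
E
```

```text
top col [ 47  47  48  59 109 150 137 115  99  97  96  96  94  94] bottom col [104 102 100  95 107 131 154 121  56  27  31  29  31  34  39  44  48  48] row end [ 98 100  97  96  97 100  99  98  83  61  38  40  45  47  45  46] row plate [39 38 38 37 46 63 86 90 94 93 93 93 86 68 40 33 32 47 76 89 90 62 36 27
 37 36 34 34]
far [-0.00125377  0.64915421] 0.00016902761524248592
near [3.84680189e-04 4.89357262e-01] 0.00024969729158808154
end [-0.00213805 -0.06779763]
plate [[0.6301189  0.33122794]
 [0.6282685  0.33165502]
 [0.62641896 0.33208201]
 [0.62454353 0.33159035]]
gap 0.015945771016627742 24.999777674674988
[ 0.53658857 -0.19549536  0.27863174] 0.015767478519721146 [ 0.29767291 -0.63501133 -2.07582233] 4.9667
```

View pics/top1.png

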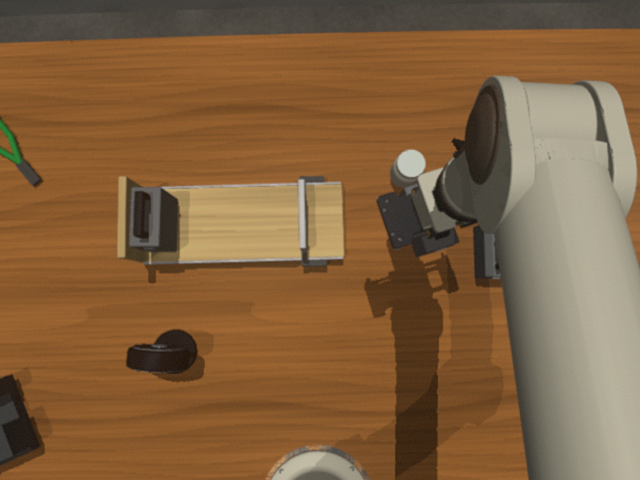

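The mid case is in the gripper (gap 16 mm) and nothing else has moved. The shelf fits to x=0.569, y0=0.142, yaw≈0. Next I place mid with a finger's clearance to the tall case, then fetch low.

```bash
cat >> h.py <<'E'
def place(x,y,z,g):
    "carry at safe height, lower to z with offset correction, release, retreat; g=grasp tool xy wanted==target"
    manip.servo_line([x,y,.28],down(0),vel=.2); manip.sleep(.2)
    e=np.array([x,y])-manip.current_tool_pos()[:2]; x2,y2=np.array([x,y])+e
    manip.servo_line([x2,y2,z+.015],vel=.15); manip.servo_line([x2,y2,z],vel=.04); manip.sleep(.2)
    print("placed",manip.current_tool_pos(),manip.current_force(),R.from_quat(manip.current_tcp_rot()).as_matrix()[:2,0])
    effector.open_jaws(); manip.servo_line([x2,y2,.28],vel=.2)
E
python3 - <<'E'
from h import *
place(.569,.195,.1395,0)
a=np.radians(-1.44); p=[.4963,-.370]
manip.move_pose([*p,.22],down(a)); 
cv2.imwrite("pics/top2.png",viewer.get_image("top")[:,:,::-1]);cv2.imwrite("pics/scene2.png",viewer.get_image("scene")[:,:,::-1])
print(manip.current_tool_pos(),manip.current_clock())
E
```

```text
placed [0.56876239 0.19573858 0.1394006 ] [-0.09070427 -0.96638715 -1.80092153] [9.99999985e-01 7.05122529e-05]
[ 0.49735928 -0.36854101  0.22029237] 13.3083
```

View pics/top2.png

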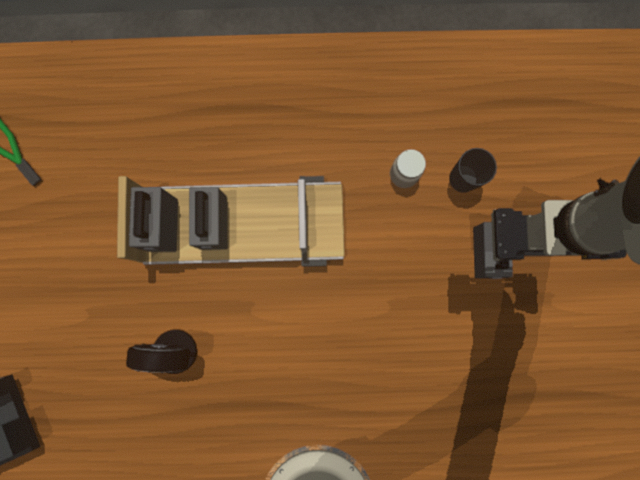

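Mid stands at about (205,217), square, with a gap to the tall case at (147,217). I'll check how both ends line up and their yaw, and fetch and place low in the same step.

```bash
cat > chk.py <<'E'
from h import *
def chk(im,specs):
    b=np.float32(im[:,:,2])-0.0; hs=cv2.cvtColor(im,cv2.COLOR_RGB2HSV)
    for nm,z,box in specs:
        f=face(im,box,62,150,60); x,y,w,h=cv2.boundingRect(f)
        c=rect(cast("top",f,z)); P=cast("top",f,z)
        mid=abs(f[:,1]-(y+h/2))<h*.3                  # long sides only
        out=[]
        for s in(f[:,0]<x+w*.3, f[:,0]>x+w*.7):
            q=P[mid&s]; out+=[np.degrees(np.polyfit(q[:,0],q[:,1],1)[0]).round(1),(q[:,1].mean()*1e3).round(1)]
        print(nm,c,"x range",(P[:,0].min()*1e3).round(1),(P[:,0].max()*1e3).round(1),"px",(x,y,w,h),"sides yaw,y",out)
E
python3 - <<'E'
from chk import *
t=cv2.cvtColor(cv2.imread("pics/top2.png"),cv2.COLOR_BGR2RGB)
chk(t,[("tall",.15,(126,180,36,80)),("mid",.13,(186,180,34,80))])
p=[.4963,-.370]
manip.servo_line([*p,.098-D],vel=.2)
effector.close(25); print("gap",manip.current_finger_gap(),manip.current_tool_pos())
manip.servo_line([*p,.28],vel=.2)
place(.569,.094,.1195,0)
manip.movej([1.497, 0.501, -0.427, 1.55, 0.221, 1.138, -0.21][:1]+[0.501, -0.427, 1.55, 0.221, 1.138, -0.21]) if 0 else manip.servo_line([.45,-.15,.28],vel=.25)
im=viewer.get_image("top"); chk(im,[("tall",.15,(126,180,36,80)),("mid",.13,(186,180,34,80)),("low",.11,(235,180,45,80))])
cv2.imwrite("pics/top3.png",im[:,:,::-1]);cv2.imwrite("pics/scene3.png",viewer.get_image("scene")[:,:,::-1])
print(manip.current_clock())
E
```

```text
tall (array([564.9, 296.4]), 113.6, 55.8, -1.59) x range 507.7 622.3 px (129, 187, 33, 63) sides yaw,y [np.float64(-1.6), np.float64(323.2), np.float64(-1.6), np.float64(269.5)]
mid (array([568.2, 194.4]), 114.4, 56.0, -1.26) x range 510.7 625.9 px (189, 186, 31, 62) sides yaw,y [np.float64(-0.8), np.float64(220.5), np.float64(-0.3), np.float64(167.3)]
gap 0.015396609369858292 [ 0.4962093  -0.37000259  0.07908133]
placed [0.56884369 0.0946312  0.11937925] [ 0.38363477 -0.31811353 -1.04672089] [9.99999977e-01 9.47723628e-05]
tall (array([567.6, 296.3]), 108.2, 55.8, -1.65) x range 512.9 622.3 px (129, 187, 33, 60) sides yaw,y [np.float64(-0.7), np.float64(323.1), np.float64(-1.5), np.float64(269.6)]
mid (array([568.2, 195.3]), 114.4, 57.8, -1.28) x range 510.7 625.9 px (188, 186, 32, 62) sides yaw,y [np.float64(-0.2), np.float64(220.6), np.float64(-0.3), np.float64(167.3)]
low (array([566.9,  92.9]), 113.3, 54.9, -0.6) x range 510.2 623.8 px (245, 188, 30, 60) sides yaw,y [np.float64(1.4), np.float64(119.7), np.float64(1.4), np.float64(66.4)]
24.5667
```

View pics/top3.png

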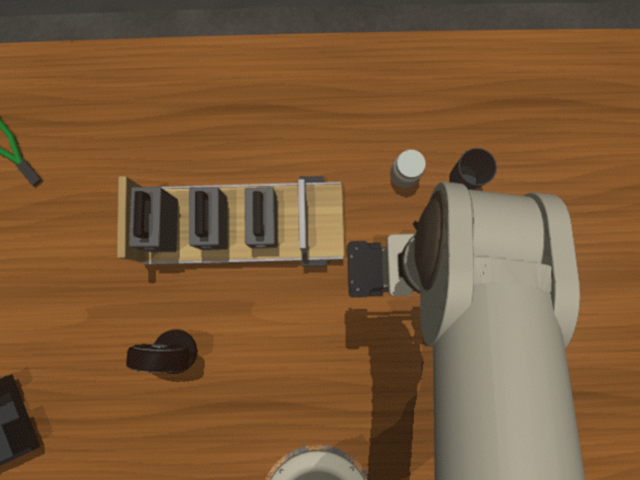

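View pics/scene3.png

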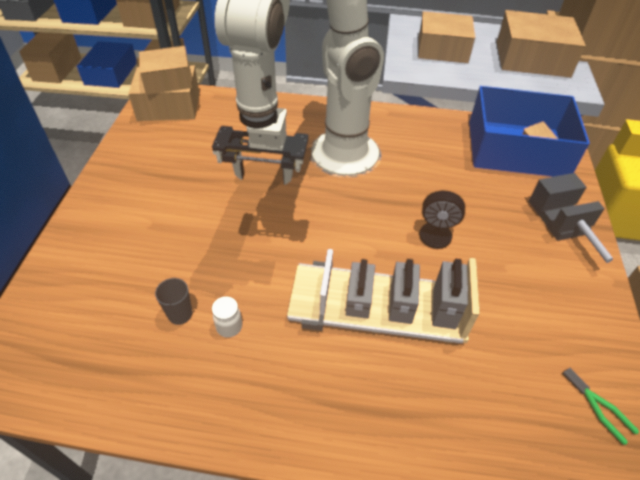

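All three cases stand in order and square: (147,217), (205,217) and (260,217). The jar, cup and fan haven't moved. Mid and low line up, but tall may sit 2–3 mm nearer the robot, so I'll check that with subpixel bar ends.

Run:
```python
from h import *
t=cv2.cvtColor(cv2.imread("pics/top3.png"),cv2.COLOR_BGR2RGB); v=np.float32(t.max(2))
for nm,z,(x0,x1) in(("tall",.185,(130,162)),("mid",.165,(190,220)),("low",.145,(247,275))):
    sub=cv2.inRange(t.max(2)[188:246,x0:x1],0,60); n,l,st,c=cv2.connectedComponentsWithStats(sub)
    i=1+np.argmax(st[1:,4]); bx,by,bw,bh,_=st[i]; bx+=x0;by+=188
    cols=range(bx+3,bx+bw-3)
    e1=edge(v,[(x,by) for x in cols],(0,1),-1); 
    e2=edge(v,[(x,by+bh) for x in cols],(0,1),1)
    print(nm,(bx,by,bw,bh),"far",np.round(e1[:,1],1),np.median(cast("top",e1,z)[:,0]),"near",np.round(e2[:,1],1))
    body=edge(v,[(x,by-5) for x in range(bx-2,bx+bw+2)],(0,.6),0); print("   body far px",np.round(body[:,1],1))
    print(v[180:198,bx+bw//2].astype(int), v[228:256,bx+bw//2].astype(int))
```

```text
tall (np.int32(133), np.int32(191), np.int32(18), np.int32(50)) far [190.8 190.5 190.5 190.5 190.5 185.5 190.5 191.2 191.8 191.8 192.2 192.5] 0.607159005312754 near [236.5 237.  237.2 237.5 237.5 237.5 242.  242.2 237.5 242.2 242.  242.2]
   body far px [186.6 187.5 186.8 187.5 182.4 182.6 183.4 183.6 184.5 185.2 185.6 186.4
 186.4 186.4 186.4 186.4 186.4 186.4 186.4 186.4 186.4 186.4]
[133 128 130 137 141 136 116  89  93  95  90  55  36  39  41  40  37  36] [35 31 31 33 32 36 31 35 37 36 48 59 61 62 79 94 97 90 66 46 42 50 59 64
 64 64 64 60]
mid (np.int32(195), np.int32(191), np.int32(13), np.int32(49)) far [190.5 190.5 190.5 186.5 186.5 186.5 191.8] 0.6090062517793884 near [236.5 236.8 236.8 240.8 241.  241.  241. ]
   body far px [186.6 186.6 186.6 186.8 186.6 186.6 186.6 186.6 186.6 186.6 186.6 186.6
 186.6 186.6 186.6 186.6 186.4]
[139 141 142 145 146 148 147 113  98 101  87  56  40  46  44  47  47  46] [ 47  48  50  46  46  42  36  29  33  52  59  61  62  83  98  98  83  62
  53  53  50  82 126 140 127 137 142 130]
low (np.int32(253), np.int32(192), np.int32(11), np.int32(45)) far [187.5 190.5 190.8 190.8 191.5] 0.6100803684538 near [235.8 241.  241.  241.2 240.8]
   body far px [187.6 187.6 187.6 187.6 187.6 187.4 190.6 190.6 185.5 185.5 185.5 185.5
 185.5 185.5 185.5]
[144 143 146 155 164 157 131 124 107 101  96  68  50  50  52  51  52  56] [ 53  52  55  56  51  44  40  40  51  67  67  65  65  84 104  95  75  78
  86  70  82 103 105 109 108 106 107 113]
```

Tall's bar end is about 2 mm short of the others and the case is yawed about −1.5°. I'll nudge it into line and square it, then go behind the bookend.

Run:
```python
from h import *
p=[.5675,.2963]; q=down(np.radians(-1.4))
manip.servo_line([*p,.28],q,vel=.25); manip.servo_line([*p,.178-D],vel=.12)
effector.close(20); manip.sleep(.1); c=np.array(manip.current_tool_pos()); print("gap",manip.current_finger_gap(),c)
manip.servo_line(c+[0,0,.006],vel=.04); manip.servo_line(c+[.002,0,.006],down(0),vel=.02); manip.sleep(.2)
e=c[0]+.002-manip.current_tool_pos()[0]
manip.servo_line(c+[.002+e,0,.0005],vel=.04); manip.sleep(.2); print(manip.current_tool_pos(),manip.current_force())
effector.open_jaws(); manip.servo_line([*p,.28],vel=.2)
s=[.569,-.095]
for a in(np.pi/2,-np.pi/2): print(a,manip.solve_ik([*s,.1],down(a)),manip.solve_ik([s[0],.15,.1],down(a)))
manip.servo_line([.5,-.095,.28],vel=.25)
im=viewer.get_image("top"); cv2.imwrite("pics/top4.png",im[:,:,::-1])
v=im.max(2); print(v[180:198,141],v[180:198,202],v[180:198,258])
print(manip.current_clock())
```

```text
gap 0.01587489138197723 [0.56743122 0.29633003 0.15914053]
[0.56945749 0.29621898 0.15950401] [-0.2176375   0.18019073 -2.9782092 ]
1.5707963267948966 [ 0.87539551  0.764714   -1.05657784  1.82519816  0.77728617  1.0342584
 -0.49718133] [ 0.44567152  0.78849442 -1.06405336  1.79577767  0.7933649   1.05546287
 -0.92231814]
-1.5707963267948966 [-0.5438064   0.67648959  0.90550864  1.87282838 -0.66392425  0.9261488
 -2.46359738] [ 0.54992976  0.97371201 -1.30590851  1.79302903  1.01052873  1.2290847
  2.07964063]
[122 120 121 126 133 121  92  87  91  85  54  37  39  41  38  40  39  41] [128 133 134 135 135 142 138 103  91  92  81  56  39  38  41  39  41  40] [132 136 136 144 150 145 120 117  96  94  87  63  47  47  52  50  50  48]
34.0333
```

Run:
```python
from h import *
x,z=.569,.10
effector.close(5)
manip.move_pose([x,-.095,.22],down(np.pi/2)); manip.servo_line([x,-.095,z],vel=.15); manip.sleep(.2)
f0=np.array(manip.current_force()); y=-.06
manip.servo_line([x,y,z],vel=.1)
F=0; mx=0
while F<16 and y<.150 and manip.current_clock()<62:
    y+=.02 if y<.115 else .0015
    manip.servo_line([x,y,z],vel=.06 if y<.116 else .02)
    F=f0[1]-manip.current_force()[1]; print(round(y,4),round(manip.current_tool_pos()[1],4),round(F,1),end=" | ")
print(manip.current_clock())
manip.sleep(.1); print(manip.current_tool_pos(),manip.current_force()-f0)
```

```text
-0.04 -0.0396 -0.9 | -0.02 -0.0195 -0.3 | 0.0 0.0006 -1.2 | 0.02 0.021 0.2 | 0.04 0.041 -0.7 | 0.06 0.0611 0.3 | 0.08 0.0813 -0.1 | 0.1 0.1013 -0.0 | 0.12 0.1203 2.8 | 0.1215 0.1215 2.8 | 0.123 0.1231 3.3 | 0.1245 0.1247 2.8 | 0.126 0.1263 3.6 | 0.1275 0.1278 3.0 | 0.129 0.1293 3.4 | 0.1305 0.1308 3.5 | 0.132 0.1323 1.9 | 0.1335 0.1337 3.2 | 0.135 0.1346 4.5 | 0.1365 0.1362 5.0 | 0.138 0.1378 4.6 | 0.1395 0.1395 5.6 | 0.141 0.141 5.2 | 0.1425 0.1414 6.9 | 0.144 0.1413 10.0 | 0.1455 0.1413 14.0 | 0.147 0.1412 16.2 | 47.8167
[0.5689341  0.14125297 0.10000926] [ -2.75231785 -16.94137262  10.93305536]
```

The push stalled at y=0.1413, where I predicted about 0.142. Back off and check.

Run:
```python
from h import *
manip.servo_line([.569,.09,.10],vel=.1); manip.servo_line([.569,.06,.24],vel=.2); manip.servo_line([.5,-.15,.28],vel=.3)
t=viewer.get_image("top");s=viewer.get_image("scene"); print(manip.current_clock())
r=lambda im,x,y,w,h,k:cv2.resize(im[y:y+h,x:x+w],(w*k,h*k),interpolation=cv2.INTER_CUBIC)
cv2.imwrite("pics/c5.png",np.hstack([r(t,110,165,130,130,3),r(s,350,235,130,130,3)])[:,:,::-1])
cv2.imwrite("pics/top5.png",t[:,:,::-1])
v=t.max(2)
for c in(138,170,199): print(c,v[182:196,c])
```

```text
50.5
138 [132 127  96  70  79  93  99  92  69  41  39  34  39  40]
170 [140 139 139 140 149 153 117  97  92  77  47  42  48  45]
199 [145 146 144 149 163 171 165 128 105  99  97  88  72  64]
```

View pics/c5.png

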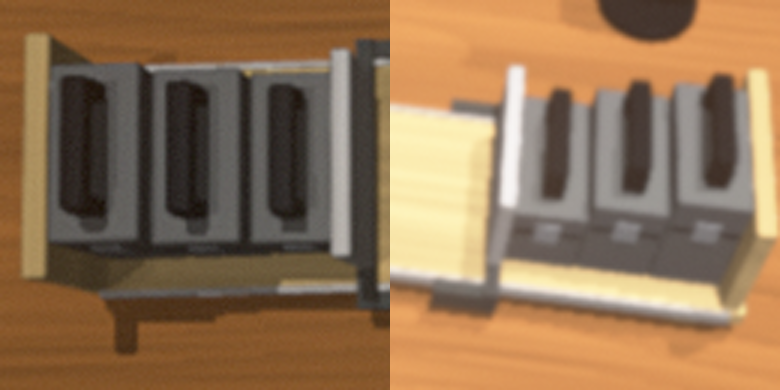

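View pics/top5.png

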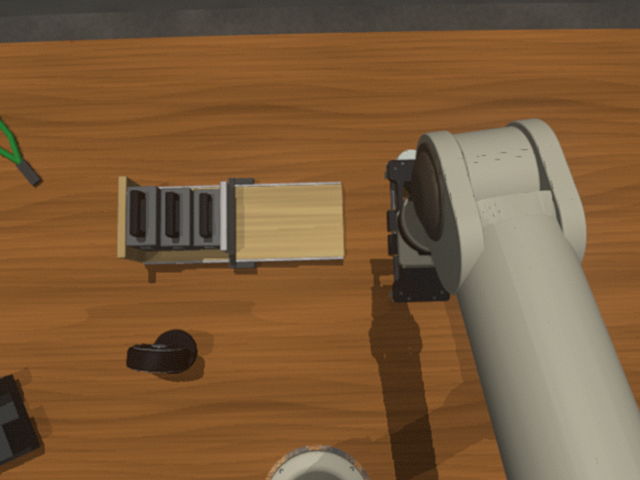

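The row is packed square between the end plate (123,217) and the bookend (225,217), stepping down, with the ends in line. The fan and the visible part of the jar are where they were; the arm hides the cup in this view.

```bash
python3 -c "
from bench import manip
print(manip.hand_in())"
```

```text
the job is handed in; nothing more can be done
None
```

The job is handed in: the row steps down tall, medium, low, square and packed snug between the fixed end and the bookend, with the robot clear at about 50 s; I saw no sign that the fan, cup or jar moved, though the arm hid the cup in the last picture.

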